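# Wedge the rocking balance slab

## Robot

A 6-joint arm with a two-finger parallel gripper is mounted at the origin on the work surface. World frame = base frame: x ahead of the robot, y to its left, z up, the work surface at z = 0. Lengths are in m, angles in degrees, forces in N, time in s.
With the tool pointing down it reaches from about 0.35 to 0.875 m from the base axis. Payload 4.2 kg.
Tool frame: the origin (TCP) lies on the centre line of the jaws, within the pads' length; the fingertips stand 11 mm ahead of it and the grasp point (between the pads) lies 8 mm behind it; y points along the fingers, z is the direction in which the jaws open and shut, and the axes are right-handed (so a half turn about y gives the same grasp; the last joint's range is limited). The gripper opens to 87 mm and grips with 3 to 60 N. Pads are 19 mm wide; open, the fingers measure 117 mm over their backs; the gripper's body (75 mm by 190 mm) begins 51 mm behind the grasp point.
Start: joints at [87.64, 22.042, 0.453, 0, -68.411, -14.817], TCP at [0.185, 0.597, 0.234] pointing down, gripper open.
Joint ranges: [-179.83, 179.83], [-69.29, 118.12], [-61.27, 80.66], [-181.25, 117.63], [-171.15, -9.14], [-177.46, 177.46]. Speed limits (degrees/s): [159.86, 159.86, 180, 180, 180, 180].

## Interface

Orientations are given as a 3x3 rotation matrix whose columns are the frame's x, y, z axes.
In Python, from station import r, optics gives the robot as it stands. The module is installed in compiled form; this text tells all that it offers.
- The arm moves only by the tool step_arm, never from a script. Its argument "moves" is a list that holds one entry, the list of rows, each a list of 7 numbers: the turn, a rotation vector about the tool's x, y, z in rad, then the shift along the tool's x, y, z in cm, then the opening in per cent of the stroke, from 0 (shut) to 100 (fully open). A call has exactly 5 rows; each row is the pose to reach, as a shift and turn from the pose commanded when the call began, along the tool's axes at that moment; what a row does not reach only later rows make up. A row lasts 1/12 s, in which the tool goes at most 41.7 mm and 7.16 degrees, less where a joint would pass 70% of its speed; a pose out of reach is approached as far as the arm can. A call with a gripper value outside its range is refused whole. The fingers move at their own pace and stop on an object; the grip force is fixed at half the most. Time passes only in rows, so rows that repeat a pose let the fingers close, or fill a call up. It gives the time, the measured TCP pose, the force and the opening at its end, in the units of the state.
- r.sense(): the state, without advancing time (a new reading comes with each control period).
- optics.capture(name): name is "scene" or "top" or "wrist"; returns a dict with "image" (400x640x3 uint8, red, green, blue), "fov_y" (degrees; the focal length in pixels is half the picture's height over the tangent of half this angle, whatever the lens; pixels are square), "cx", "cy" (the principal point, pixels), "cam_to_world" (4x4, takes a point from camera to world coordinates). Camera axes: x right, y down, z forward; pixel columns grow to the right and rows downward; lengths in m; the calibration is good to about 2 mm. A picture is of the moment at which its call begins. There is no depth.
- r.finish_job(): hands the job in, once; it reports no verdict.
The state is a dict: "time_s": time; "joints": joint angles; "joint_velocities": joint speeds; "effort": joint torques, N m; "tcp_pos": TCP position; "ee_rot": TCP orientation; "wrist_force": force on the tool from outside, world axes, zero at the start; "moment": the same for the moment, N m; "gripper_width": opening from 0.0 (shut) to 1.0 (fully open).
Only numpy, scipy, OpenCV 4.12 (cv2) and the standard library are available. Lean on these libraries where they do the work, as an engineer would, in place of code of your own. Each camera call takes 0.05 s, during which the arm holds its last target.

## Task

The stone slab under the balance leans towards its worn front-left foot and rocks. Pick up the tapered plastic wedge and slide it, thin end first and square to the edge, flat on the bench under the slab's front edge between that foot and the slab's middle, close beside the foot; keep pushing steadily, by feel, until it has lifted the corner and jams tight with the slab standing firm. Do not ram it in, do not shift the slab or push on it with the gripper, leave the flat packer and the glassware where they are, and let go of the wedge.

Things in the scene. Friction and masses are not known exactly. Their poses are not given: they have to be found in the camera images.
- slab: Pale polished stone slab, 300 mm deep (x), 400 wide (y), 30 thick, about 12 kg, loose on four rubber dome feet at x +-115, y +-165 mm. A low white balance, 200 x 190 mm, is fixed on its left half, 80 mm behind the front edge, top 118 mm over the bench. Origin: below the slab's centre at bench level; x points from front edge (x = -150) to back edge, y to the left end, z up. Level underside: about 9 mm up.
- worn_foot (a point): Underside of the slab at its front-left foot (x -115, y +165 mm on the slab). The foot, 24 mm across, is worn 4 mm short, so the slab leans this way by about 0.021 rad at the start and the front edge beside the foot is only 5 to 6 mm over the bench: enough for the wedge's 3 mm tip.
- front_edge (a point): Point on the lower front edge, 100 mm left of the slab's middle (x -150, y +100 mm). As the wedge lifts it, carrying only some 3 N, the slab rocks on two feet until its back-right foot, which hangs over a packing sheet of unknown thickness, lands. Then the slab is firm, this edge anywhere from 7.5 to 11.5 mm over the bench, and the load on the wedge rises steeply.
- wedge: Loose grey plastic levelling wedge, 110 mm long (x), 32 wide (y), about 45 g, flat on the bench. Origin: centre of its flat underside; x points to the thin end. Its top slopes evenly from 18 mm high at the heel (x = -55) to 3 mm at the tip (x = +55). The vertical sides can be gripped near the heel; once it is jammed 50 to 80 mm of the heel end still stand out before the slab.
- wedge_tip (a point): Middle of the lower edge of the wedge's thin end (x = +55 mm, on its underside). Friction (about 0.6) holds a jammed wedge. Pushing it takes 1 to 1.8 times the load it carries: a tight one carries over 7 N, and 25 N is too much, so stop at a steady push of about 17 N. Pressing it down on the bench by hand adds drag to the push but no load, so keep that near nothing.
- packer: Loose flat packing strip of the same grey plastic, 80 x 32 x 9 mm, not tapered. Not needed; stay clear. Origin: centre of its underside. It and the wedge may lie on either side, left or right, in front of the slab.
- rack: Loose blue test-tube rack with glass tubes, 60 mm (x) by 200 mm (y), 126 mm high, left of the slab. Leave it alone. Origin: centre of its underside.
- beaker: Loose glass beaker, 70 mm across, 85 mm high, right of the slab. Leave it alone. Origin: centre of its underside.
Not all that is in view belongs to the job. What is shaped like the wedge but black, blue or turquoise is not meant.

How it is judged:
By the outcome, as a careful person would: the job done as asked, in the order asked, and still so for the second after the job is handed in, with the robot touching nothing.
It also fails if it takes over 59 s, if anything falls off the work surface, if the arm or the gripper's body presses on something with over 40 N, if the wrist force passes 120 N, or if a joint passes its speed limit or range.

## Working session

There is one attempt and no reset: what is moved stays moved. The work goes in short steps, Python scripts to look and compute and a tool call to move; the robot and the scene stay as the last step left them, time stands still between calls to the robot, and variables do not carry over. Pictures are saved under pics/ and viewed, and the job is handed in when it is done.

Besides the shell and the picture viewer there is one more tool, called after "Call:" by a JSON object that holds its "name" and its "arguments", one argument or row to a line. step_arm: Moves the arm, as the interface text tells. Its arguments: {"type":"object","properties":{"moves":{"type":"array"}},"required":["moves"]}

```bash
mkdir -p pics; ls; python3 - <<'E'
from station import r, optics
import cv2, numpy as np, pickle
s=r.sense(); print(s)
d={}
for n in ["scene","top","wrist"]:
    c=optics.capture(n); d[n]=c
    cv2.imwrite(f"pics/{n}0.png",c["image"][:,:,::-1])
    print(n,c["fov_y"],c["cx"],c["cy"],np.round(c["cam_to_world"],3).tolist())
pickle.dump(d,open("cap0.pkl","wb"))
E
```

```text
pics
{'time_s': 0.0, 'joints': array([ 8.76386078e+01,  2.20900691e+01,  3.79237492e-01, -3.11359079e-02,
       -6.84131829e+01, -1.48170872e+01]), 'joint_velocities': array([-0.02122969, -0.06141154,  0.0142189 ,  0.07256222, -0.01611583,
       -0.00076487]), 'effort': array([-1.68588176e-04, -3.90665495e+01,  1.87408161e+01,  4.21989307e+00,
        1.10015343e-02, -2.01017997e-04]), 'tcp_pos': array([0.18438674, 0.59655477, 0.23245764]), 'ee_rot': array([[-9.55330153e-01, -5.94058655e-04, -2.95540091e-01],
       [ 2.95540680e-01, -2.14174998e-03, -9.55327755e-01],
       [-6.54522623e-05, -9.99997530e-01,  2.22164684e-03]]), 'wrist_force': array([ 0.6523198 ,  1.28511252, -0.38994   ]), 'moment': array([-0.02916412, -0.02151897,  0.00929135]), 'gripper_width': 1.0001603765573714}
scene 46.291974761262665 324.9268777862741 196.3584606440636 [[0.207, 0.769, -0.605, 1.322], [0.978, -0.173, 0.114, -0.246], [-0.017, -0.616, -0.788, 1.07], [0.0, 0.0, 0.0, 1.0]]
top 57.127257740488986 320.4569459931069 201.55843975604517 [[0.008, -0.986, 0.166, 0.345], [-1.0, -0.006, 0.013, -0.085], [-0.012, -0.166, -0.986, 1.177], [0.0, 0.0, 0.0, 1.0]]
wrist 58.17569648509564 322.57423097132846 191.322927994356 [[-0.296, -0.911, -0.287, 0.263], [-0.955, 0.282, 0.087, 0.572], [0.002, 0.3, -0.954, 0.384], [0.0, 0.0, 0.0, 1.0]]
```

View pics/scene0.png

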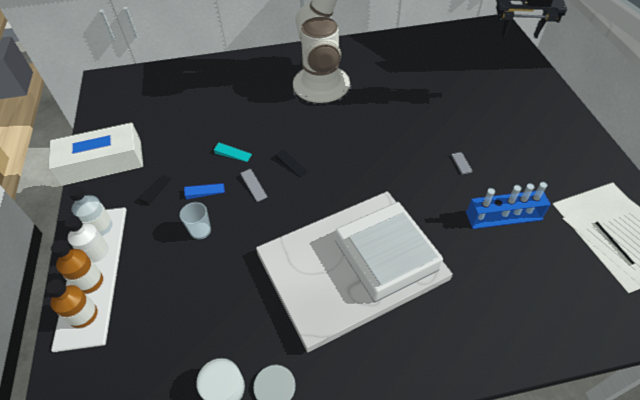

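View pics/top0.png

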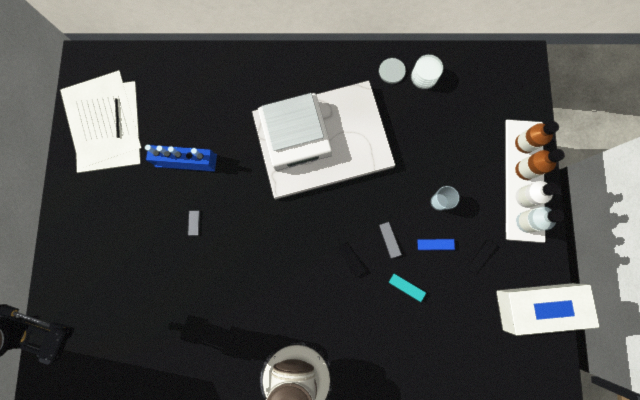

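View pics/wrist0.png

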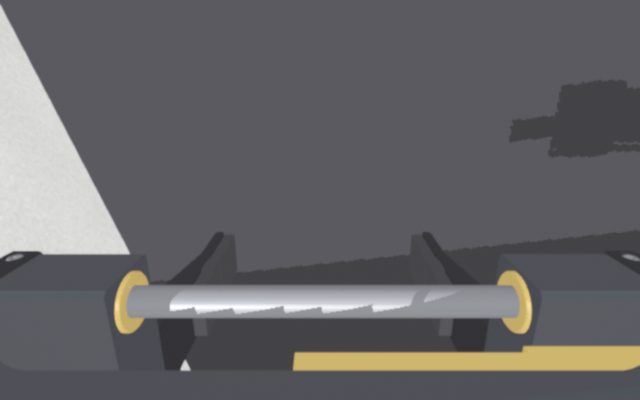

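```bash
cat > h.py <<'E'
import numpy as np, cv2
def pix2w(c,uv,z):
    f=200/np.tan(np.radians(c["fov_y"]/2)); T=np.array(c["cam_to_world"])
    d=T[:3,:3]@np.array([(uv[0]-c["cx"])/f,(uv[1]-c["cy"])/f,1]); o=T[:3,3]
    return o+d*(z-o[2])/d[2]
def w2pix(c,p):
    f=200/np.tan(np.radians(c["fov_y"]/2)); T=np.array(c["cam_to_world"])
    q=T[:3,:3].T@(np.array(p)-T[:3,3]); return np.array([c["cx"]+f*q[0]/q[2],c["cy"]+f*q[1]/q[2]])
def crop(c,x0,y0,w,h,k,name):
    im=c["image"][y0:y0+h,x0:x0+w,::-1]
    cv2.imwrite(name,cv2.resize(np.clip(im.astype(float)*1.3,0,255).astype(np.uint8),None,fx=k,fy=k,interpolation=cv2.INTER_CUBIC))
E
python3 - <<'E'
import pickle; from h import *
d=pickle.load(open("cap0.pkl","rb"))
crop(d["top"],360,210,80,60,10,"pics/wedge_top.png")
crop(d["top"],240,70,160,135,5,"pics/slab_top.png")
crop(d["scene"],220,155,80,60,10,"pics/wedge_sc.png")
E
```

```text
(no output)
```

View pics/wedge_top.png

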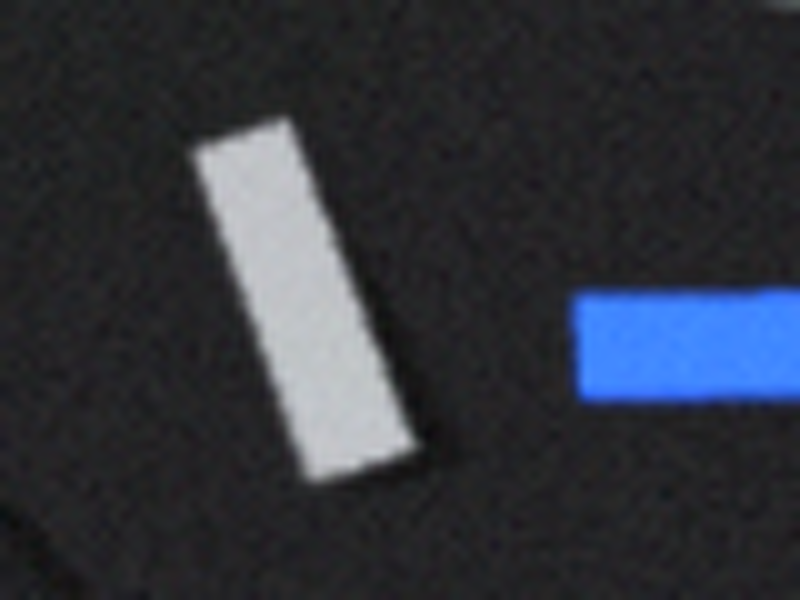

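View pics/slab_top.png

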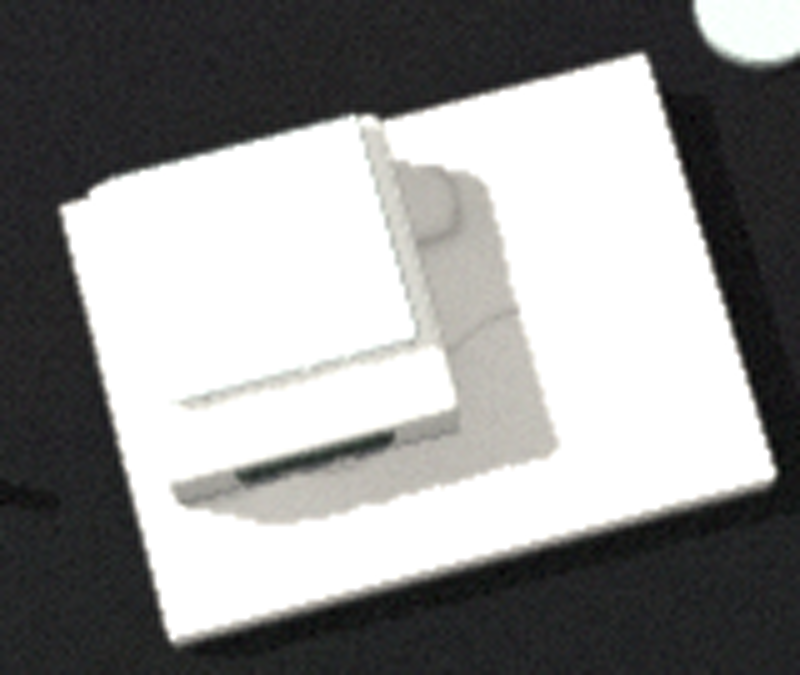

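View pics/wedge_sc.png

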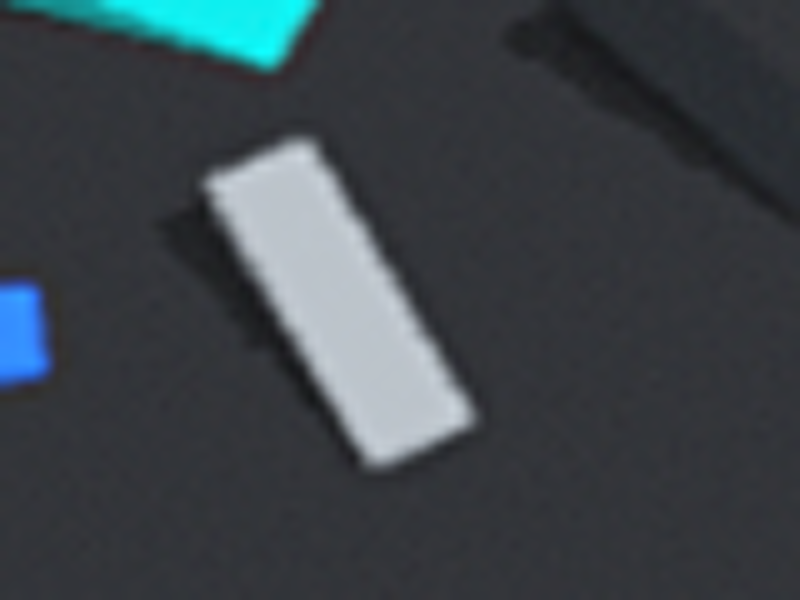

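```bash
python3 - <<'E'
import pickle; from h import *
d=pickle.load(open("cap0.pkl","rb"));c=d["top"]
P=lambda x,y,x0,y0,k,z,c=c: pix2w(c,(x0+(x+.5)/k-.5,y0+(y+.5)/k-.5),z)
w=[P(193,152,360,210,10,.003),P(291,117,360,210,10,.003),P(418,450,360,210,10,.018),P(313,482,360,210,10,.018)]
s=d["scene"]
ws=[P(475,418,220,155,10,.003,s),P(375,468,220,155,10,.003,s),P(205,182,220,155,10,.018,s),P(308,137,220,155,10,.018,s)]
for q in (w,ws):
    print(np.round(q,4).tolist()); t=(q[0]+q[1])/2;h=(q[2]+q[3])/2
    print("tip",t,"heel",h,"len",np.linalg.norm(t-h),np.linalg.norm(q[0]-q[1]),"yaw",np.degrees(np.arctan2(*(t-h)[1::-1])))
# slab top corners: FL, FR, BR, BL (zs by lean)
S=lambda x,y,z:P(x,y,240,70,5,z)
FL=S(172,634,.035);FR=S(777,473,.0385);BR=S(647,52,.042);BL=S(60,206,.039)
FLt=FL
for n,q in zip("FL FR BR BL".split(),(FL,FR,BR,BL)): print(n,q.round(4))
print(np.linalg.norm(FL-FR),np.linalg.norm(BL-BR),np.linalg.norm(FL-BL),np.linalg.norm(FR-BR))
u=(FL+BL-FR-BR);v=(BL+BR-FL-FR)
print(np.degrees(np.arctan2(-u[0],u[1])),np.degrees(np.arctan2(v[1],v[0])))
print("center",(FL+FR+BR+BL)/4)
E
```

```text
[[0.4688, -0.2566, 0.003], [0.4803, -0.2881, 0.003], [0.3745, -0.3227, 0.018], [0.3644, -0.2898, 0.018]]
tip [ 0.4745201  -0.27236694  0.003     ] heel [ 0.3694273 -0.3062161  0.018    ] len 0.11142378901457983 0.03358144029491135 yaw 17.853140566049277
[[0.4662, -0.2552, 0.003], [0.4781, -0.2857, 0.003], [0.3717, -0.322, 0.018], [0.3606, -0.29, 0.018]]
tip [ 0.47214443 -0.27044921  0.003     ] heel [ 0.36615235 -0.30600038  0.018     ] len 0.11279718876328658 0.03279144506386715 yaw 18.542142736692
FL [0.5532 0.0777 0.035 ]
FR [ 0.6593 -0.3064  0.0385]
BR [ 0.9458 -0.2271  0.042 ]
BL [0.838  0.1592 0.039 ]
0.3985020210623313 0.40114642932853356 0.2962495219575043 0.2973384411257178
15.51213373707789 15.712381416051311
center [ 0.74908396 -0.0741386   0.038625  ]
```

```bash
python3 - <<'E'
import pickle; from h import *
d=pickle.load(open("cap0.pkl","rb"))
crop(d["scene"],250,185,210,170,3,"pics/slab_sc.png")
E
```

```text
(no output)
```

View pics/slab_sc.png

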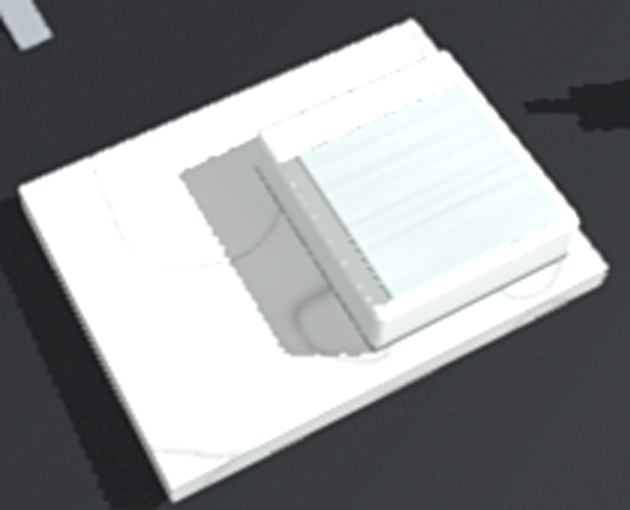

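```bash
cat >> h.py <<'E'
from scipy.spatial.transform import Rotation as R
def Rt(yaw):
    t=np.radians(yaw); return np.array([[np.cos(t),0,-np.sin(t)],[np.sin(t),0,np.cos(t)],[0,-1,0]]).astype(float)
def plan(wps,p,M):
    p=np.array(p);M=np.array(M)
    for q,y in wps:
        N=Rt(y); print("turn",R.from_matrix(M.T@N).as_rotvec().round(3),"shift cm",(M.T@(np.array(q)-p)*100).round(2), "->",q,y); p=np.array(q);M=N
E
python3 - <<'E'
from station import r
import pickle; from h import *
d=pickle.load(open("cap0.pkl","rb"));s=d["scene"]
for n,q in dict(FL=(414,20,.035),FR=(20,188,.0385),BR=(175,500,.042)).items():
    print(n,pix2w(s,(250+q[0]/3,185+q[1]/3),q[2]).round(4))
print("blue end",pix2w(d["top"],(417.5,245),.01),"rack",pix2w(d["top"],(216,170),.02),"turq",pix2w(d["top"],(390,277),.02))
st=r.sense()
plan([((.30,.44,.24),137),((.42,.27,.24),112),((.45,.10,.24),86),((.45,-.08,.24),58),((.42,-.24,.22),34),((.38,-.302,.12),18.1),((.38,-.302,.06),18.1)],st["tcp_pos"],st["ee_rot"])
E
```

```text
FL [0.5502 0.0812 0.035 ]
FR [ 0.6563 -0.3033  0.0385]
BR [ 0.9521 -0.223   0.042 ]
blue end [ 0.40486633 -0.37587986  0.01      ] rack [0.64214352 0.27138112 0.02      ] turq [ 0.30567274 -0.28541406  0.02      ]
turn [-0.002  0.451 -0.   ] shift cm [-15.67  -0.71  11.56] -> (0.3, 0.44, 0.24) 137
turn [0.    0.436 0.   ] shift cm [-20.37   0.     4.25] -> (0.42, 0.27, 0.24) 112
turn [0.    0.454 0.   ] shift cm [-16.89   0.     3.59] -> (0.45, 0.1, 0.24) 86
turn [0.    0.489 0.   ] shift cm [-17.96   0.    -1.26] -> (0.45, -0.08, 0.24) 58
turn [0.    0.419 0.   ] shift cm [-15.16   2.    -5.93] -> (0.42, -0.24, 0.22) 34
turn [0.    0.278 0.   ] shift cm [-6.78 10.   -2.9 ] -> (0.38, -0.302, 0.12) 18.1
turn [0. 0. 0.] shift cm [0. 6. 0.] -> (0.38, -0.302, 0.06) 18.1
```

Call:
{"name": "step_arm", "arguments": {
  "moves": [
    [[0,0.09,0,-3.1,-0.1,2.3,100],[0,0.18,0,-6.2,-0.3,4.6,100],[0,0.27,0,-9.4,-0.4,6.9,100],[0,0.36,0,-12.5,-0.5,9.2,100],[-0.002,0.451,0,-15.7,-0.7,11.6,80]]
  ]
}}

```text
time_s: 0.57
tcp_pos: [0.3008, 0.4382, 0.2401]
ee_rot: [[-0.729, 0.001, -0.685], [0.685, 0.001, -0.729], [0.0, -1.0, -0.001]]
wrist_force: [1.5, 0.4, -0.3]
gripper_width: 0.974
```

Call:
{"name": "step_arm", "arguments": {
  "moves": [
    [[0,0.087,0,-4.0,0,0.8,70],[0,0.174,0,-8.1,0,1.7,70],[0,0.262,0,-12.2,0,2.6,70],[0,0.349,0,-16.3,0,3.4,70],[0,0.436,0,-20.4,0,4.2,70]]
  ]
}}

```text
time_s: 0.98
tcp_pos: [0.4208, 0.2688, 0.2404]
ee_rot: [[-0.371, 0.001, -0.929], [0.929, 0.002, -0.371], [0.001, -1.0, -0.002]]
wrist_force: [1.0, 0.9, 0.6]
gripper_width: 0.717
```

Call:
{"name": "step_arm", "arguments": {
  "moves": [
    [[0,0.09,0,-3.4,0,0.7,70],[0,0.18,0,-6.8,0,1.4,70],[0,0.27,0,-10.1,0,2.2,70],[0,0.36,0,-13.5,0,2.9,70],[0,0.454,0,-16.9,0,3.6,70]]
  ]
}}

```text
time_s: 1.4
tcp_pos: [0.45, 0.0987, 0.24]
ee_rot: [[0.074, 0.001, -0.997], [0.997, 0.002, 0.074], [0.002, -1.0, -0.001]]
wrist_force: [0.8, 0.1, 0.4]
gripper_width: 0.698
```

Call:
{"name": "step_arm", "arguments": {
  "moves": [
    [[0,0.098,0,-3.6,0,-0.3,70],[0,0.196,0,-7.2,0,-0.5,70],[0,0.293,0,-10.8,0,-0.8,70],[0,0.391,0,-14.4,0,-1.0,70],[0,0.489,0,-18.0,0,-1.3,70]]
  ]
}}

```text
time_s: 1.82
tcp_pos: [0.4499, -0.0816, 0.2398]
ee_rot: [[0.534, 0.001, -0.845], [0.845, 0.002, 0.534], [0.002, -1.0, 0.0]]
wrist_force: [1.2, 1.1, -0.2]
gripper_width: 0.7
```

Call:
{"name": "step_arm", "arguments": {
  "moves": [
    [[0,0.084,0,-3.0,0.4,-1.2,70],[0,0.168,0,-6.1,0.8,-2.4,70],[0,0.251,0,-9.1,1.2,-3.6,70],[0,0.335,0,-12.1,1.6,-4.7,70],[0,0.419,0,-15.2,2.0,-5.9,70]]
  ]
}}

```text
time_s: 2.23
tcp_pos: [0.4192, -0.2414, 0.2192]
ee_rot: [[0.832, 0.001, -0.555], [0.555, 0.002, 0.832], [0.002, -1.0, 0.001]]
wrist_force: [1.0, -0.4, 0.3]
gripper_width: 0.703
```

Call:
{"name": "step_arm", "arguments": {
  "moves": [
    [[0,0.056,0,-1.4,2,-0.6,70],[0,0.111,0,-2.7,4,-1.2,70],[0,0.167,0,-4.1,6,-1.7,70],[0,0.222,0,-5.4,8,-2.3,70],[0,0.278,0,-6.8,10,-2.9,70]]
  ]
}}

```text
time_s: 2.65
tcp_pos: [0.3793, -0.3025, 0.1184]
ee_rot: [[0.952, 0.001, -0.307], [0.307, 0.002, 0.952], [0.002, -1.0, 0.001]]
wrist_force: [0.8, -0.7, -0.3]
gripper_width: 0.701
```

```bash
python3 - <<'E'
from station import r,optics
import pickle; from h import *
st=r.sense(); print(st["time_s"],st["tcp_pos"],st["ee_rot"].round(3).tolist(),st["wrist_force"],st["gripper_width"])
d={n:optics.capture(n) for n in("wrist","top")}; pickle.dump(d,open("cap1.pkl","wb"))
cv2.imwrite("pics/wrist1.png",d["wrist"]["image"][:,:,::-1]); print(d["wrist"]["cam_to_world"].round(3).tolist())
E
```

```text
2.65 [ 0.37930008 -0.30246802  0.1184098 ] [[0.952, 0.001, -0.307], [0.307, 0.002, 0.952], [0.002, -1.0, 0.001]] [ 0.78264959 -0.72876505 -0.26267654] 0.7013688945699385
[[-0.307, 0.908, 0.286, 0.3], [0.952, 0.292, 0.094, -0.328], [0.002, 0.301, -0.954, 0.269], [0.0, 0.0, 0.0, 1.0]]
```

View pics/wrist1.png

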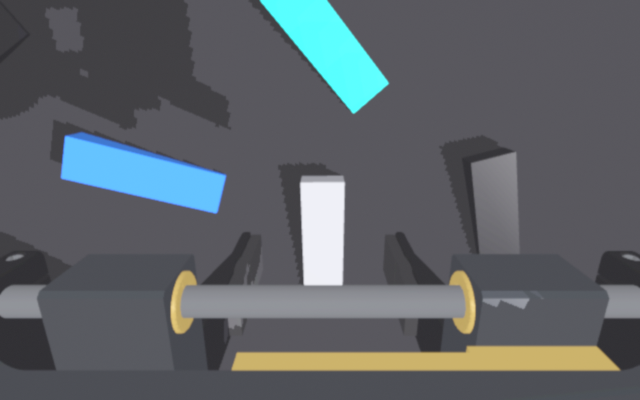

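```bash
python3 - <<'E'
from station import r
import pickle; from h import *
c=pickle.load(open("cap1.pkl","rb"))["wrist"]
im=c["image"][165:290,270:375,::-1]; cv2.imwrite("pics/w1c.png",cv2.resize(im,None,fx=5,fy=4.8,interpolation=cv2.INTER_CUBIC))
f=lambda x,y:pix2w(c,(x,y),.018 - .0 )
print(f(302,183),f(344.5,183),np.linalg.norm(f(302,183)-f(344.5,183)))
E
```

```text
[ 0.37414091 -0.31967781  0.018     ] [ 0.36467056 -0.2902333   0.018     ] 0.030930024568568158
```

View pics/w1c.png

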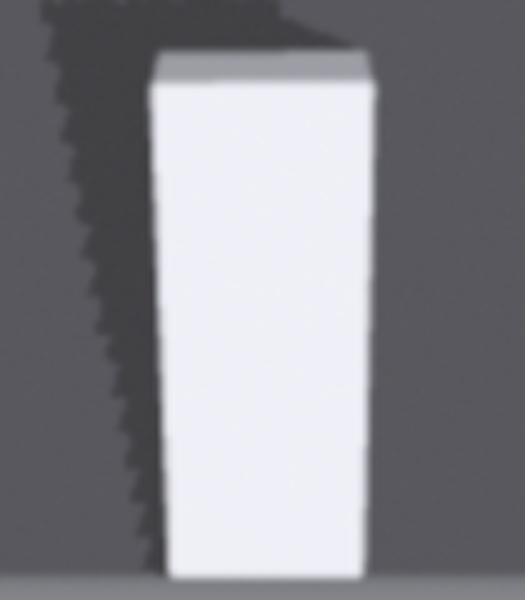

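Call:
{"name": "step_arm", "arguments": {
  "moves": [
    [[0,0,0,0.1,2.5,0,70],[0,0,0,0.2,5,0,70],[0,0,0,0.4,7.5,0,70],[0,0,0,0.4,9.5,0,70],[0,0,0,0.4,10.0,0,70]]
  ]
}}

```text
time_s: 3.17
tcp_pos: [0.383, -0.2996, 0.0175]
ee_rot: [[0.95, -0.003, -0.311], [0.311, 0.003, 0.95], [-0.002, -1.0, 0.004]]
wrist_force: [-0.6, 0.0, 0.0]
gripper_width: 0.704
```

Call:
{"name": "step_arm", "arguments": {
  "moves": [
    [[0,0,0,0,0.2,0,70],[0,0,0,0,0.4,0,70],[0,0,0,0,0.45,0,70],[0,0,0,0,0.45,0,70],[0,0,0,0,0.45,0,60]]
  ]
}}

```text
time_s: 3.58
tcp_pos: [0.3846, -0.3008, 0.0159]
ee_rot: [[0.951, 0.003, -0.31], [0.31, 0.001, 0.951], [0.003, -1.0, -0.0]]
wrist_force: [-0.3, 0.7, -0.3]
gripper_width: 0.672
```

Call:
{"name": "step_arm", "arguments": {
  "moves": [
    [[0,0,0,0,0,0,50],[0,0,0,0,0,0,20],[0,0,0,0,0,0,20],[0,0,0,0,0,0,20],[0,0,0,0,0,0,20]]
  ]
}}

```text
time_s: 4.0
tcp_pos: [0.3839, -0.3005, 0.015]
ee_rot: [[0.951, 0.001, -0.31], [0.31, 0.002, 0.951], [0.002, -1.0, 0.001]]
wrist_force: [0.2, 0.8, 0.4]
gripper_width: 0.365
```

Call:
{"name": "step_arm", "arguments": {
  "moves": [
    [[0,0,0,0,0,0,20],[0,0,0,0,0,0,20],[0,0,0,0,0,0,20],[0,0,0,0,0,0,20],[0,0,0,0,0,0,20]]
  ]
}}

```text
time_s: 4.42
tcp_pos: [0.3839, -0.3006, 0.0149]
ee_rot: [[0.951, 0.001, -0.31], [0.31, 0.002, 0.951], [0.001, -1.0, 0.001]]
wrist_force: [-0.7, 0.5, 2.6]
gripper_width: 0.365
```

```bash
python3 - <<'E'
from station import r,optics
from h import *
a=[]
for i in range(4):
    c=optics.capture("wrist"); s=r.sense(); print(s["time_s"],s["tcp_pos"].round(4),s["wrist_force"].round(2),s["gripper_width"],s["ee_rot"].round(4).tolist())
cv2.imwrite("pics/wrist2.png",c["image"][:,:,::-1])
E
```

```text
4.4667 [ 0.3839 -0.3005  0.0149] [-0.63  0.39  2.64] 0.3653491973211992 [[0.9508, 0.001, -0.3098], [0.3098, 0.0017, 0.9508], [0.0014, -1.0, 0.0013]]
4.5167 [ 0.3839 -0.3006  0.015 ] [-0.61  0.14  3.49] 0.36471215547765967 [[0.9508, 0.0011, -0.3097], [0.3097, 0.0016, 0.9508], [0.0015, -1.0, 0.0012]]
4.5667 [ 0.3839 -0.3005  0.015 ] [-1.08 -0.78  3.72] 0.3634692336424829 [[0.9508, 0.001, -0.3097], [0.3097, 0.0016, 0.9508], [0.0015, -1.0, 0.0013]]
4.6167 [ 0.3839 -0.3005  0.015 ] [-0.25  0.3   2.81] 0.36277598870864497 [[0.9508, 0.001, -0.3097], [0.3097, 0.0016, 0.9508], [0.0015, -1.0, 0.0013]]
```

View pics/wrist2.png

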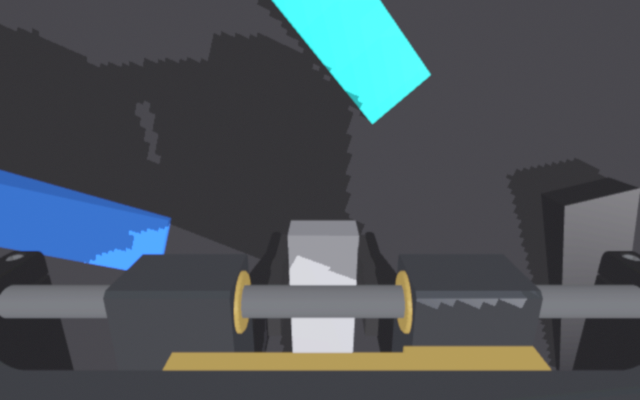

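```bash
python3 - <<'E'
from station import r
from h import *
st=r.sense();c0=st["tcp_pos"]
plan([(c0+[0,0,.06],18.05),((.418,-.168,.075),16.8),((.4534,-.0355,.075),15.6),((.4534,-.0355,.03),15.6)],c0,st["ee_rot"])
E
```

```text
turn [-0.001 -0.     0.001] shift cm [ 0.01 -6.    0.01] -> [ 0.3838651  -0.3005435   0.07495945] 18.05
turn [0.    0.022 0.   ] shift cm [ 7.35 -0.   11.54] -> (0.418, -0.168, 0.075) 16.8
turn [0.    0.021 0.   ] shift cm [ 7.22  0.   11.66] -> (0.4534, -0.0355, 0.075) 15.6
turn [0. 0. 0.] shift cm [0.  4.5 0. ] -> (0.4534, -0.0355, 0.03) 15.6
```

Call:
{"name": "step_arm", "arguments": {
  "moves": [
    [[0,0,0,0,-1.2,0,20],[0,0,0,0,-2.4,0,20],[0,0,0,0,-3.6,0,20],[0,0,0,0,-4.8,0,20],[0,0,0,0,-6,0,20]]
  ]
}}

```text
time_s: 5.03
tcp_pos: [0.3835, -0.3004, 0.075]
ee_rot: [[0.951, 0.0, -0.309], [0.309, 0.002, 0.951], [0.001, -1.0, 0.002]]
wrist_force: [0.3, -0.4, -1.1]
gripper_width: 0.364
```

Call:
{"name": "step_arm", "arguments": {
  "moves": [
    [[0,0.004,0,1.5,0,2.3,20],[0,0.009,0,2.9,0,4.6,20],[0,0.013,0,4.4,0,6.9,20],[0,0.018,0,5.9,0,9.2,20],[0,0.022,0,7.35,0,11.5,20]]
  ]
}}

```text
time_s: 5.45
tcp_pos: [0.418, -0.1673, 0.0749]
ee_rot: [[0.958, 0.001, -0.288], [0.288, 0.002, 0.958], [0.001, -1.0, 0.002]]
wrist_force: [0.9, 0.3, 0.0]
gripper_width: 0.364
```

Call:
{"name": "step_arm", "arguments": {
  "moves": [
    [[0,0.004,0,1.5,0,2.4,20],[0,0.009,0,3.2,0,5.2,20],[0,0.013,0,5.1,0,8.2,20],[0,0.018,0,6.6,0,10.6,20],[0,0.021,0,7.2,0,11.7,20]]
  ]
}}

```text
time_s: 5.87
tcp_pos: [0.4545, -0.0329, 0.0754]
ee_rot: [[0.963, 0.002, -0.271], [0.271, 0.002, 0.963], [0.003, -1.0, 0.001]]
wrist_force: [-0.4, -0.3, -0.4]
gripper_width: 0.367
```

Call:
{"name": "step_arm", "arguments": {
  "moves": [
    [[0,0,0,0,1.5,0,20],[0,0,0,0,3.0,0,20],[0,0,0,0,4.0,0,20],[0,0,0,0,4.5,0,20],[0,0,0,0,4.5,0,20]]
  ]
}}

```text
time_s: 6.28
tcp_pos: [0.4523, -0.0358, 0.0292]
ee_rot: [[0.963, -0.002, -0.268], [0.268, 0.001, 0.963], [-0.002, -1.0, 0.002]]
wrist_force: [0.3, 0.2, 0.0]
gripper_width: 0.359
```

```bash
python3 - <<'E'
from station import r,optics
from h import *
import pickle
s=r.sense(); print(s["time_s"],s["tcp_pos"].round(4),s["wrist_force"].round(2),s["gripper_width"],s["ee_rot"].round(4).tolist())
d={n:optics.capture(n) for n in("wrist","top","scene")}; pickle.dump(d,open("cap2.pkl","wb"))
s=r.sense(); print(s["time_s"],s["tcp_pos"].round(4),s["wrist_force"].round(2),s["gripper_width"],s["ee_rot"].round(4).tolist())
cv2.imwrite("pics/wrist3.png",d["wrist"]["image"][:,:,::-1])
crop(d["top"],250,140,100,100,6,"pics/top3.png")
crop(d["scene"],330,100,130,130,5,"pics/scene3.png")
E
```

```text
6.2833 [ 0.4523 -0.0358  0.0292] [0.26 0.19 0.01] 0.3588192356632802 [[0.9634, -0.002, -0.2682], [0.2682, 0.001, 0.9634], [-0.0017, -1.0, 0.0015]]
6.4333 [ 0.4537 -0.0356  0.0308] [-0.71  0.25 -0.57] 0.36420112788939557 [[0.9633, 0.0018, -0.2684], [0.2684, 0.0019, 0.9633], [0.0022, -1.0, 0.0013]]
```

View pics/wrist3.png

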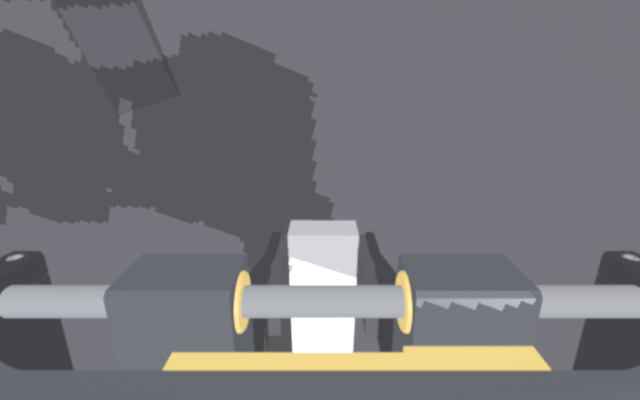

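View pics/top3.png

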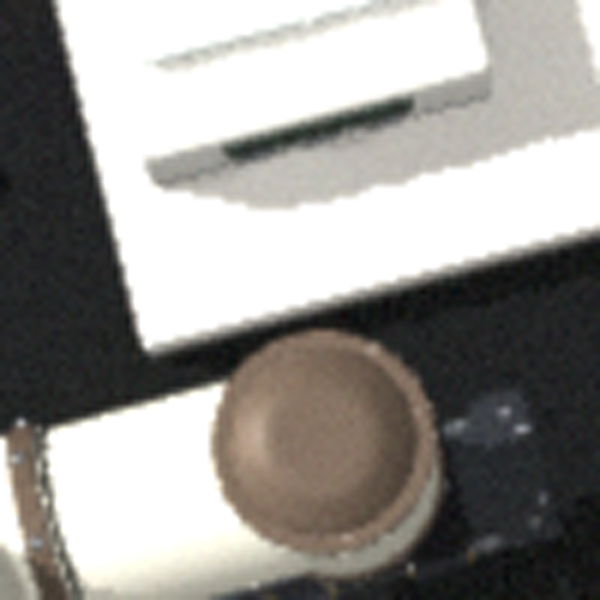

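View pics/scene3.png

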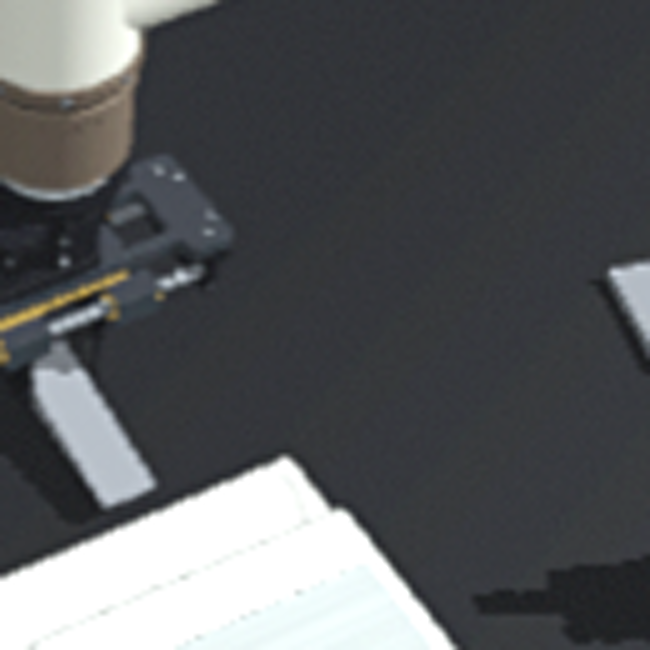

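```bash
python3 - <<'E'
import pickle; from h import *
c=pickle.load(open("cap2.pkl","rb"))["scene"]
P=lambda x,y,z: pix2w(c,(330+(x+.5)/5-.5,100+(y+.5)/5-.5),z)
a=P(155,487,.019);b=P(107,508,.019);FL=P(288,457,.035);E=P(0,577,.0375)
t=(a+b)/2; print(a,b,t,np.linalg.norm(a-b)); print(FL,E)
u=(FL-E)[:2];u/=np.linalg.norm(u);print("edge yaw",np.degrees(np.arctan2(-u[0],u[1])),"tip edge yaw",np.degrees(np.arctan2(-(a-b)[0],(a-b)[1])))
n=np.array([u[1],-u[0]]); d=FL[:2]-t[:2]; print("gap",d@n,"slab y",200-1000*d@u)
ta=np.array([.4537,-.0356]); print("TCP->tip",t[:2]-ta,np.linalg.norm(t[:2]-ta))
E
```

```text
[0.53983875 0.00486237 0.019     ] [ 0.54846438 -0.02534753  0.019     ] [ 0.54415156 -0.01024258  0.019     ] 0.03141718457853829
[0.54739496 0.07965678 0.035     ] [ 0.59518029 -0.09719438  0.0375    ]
edge yaw 15.120301196572415 tip edge yaw 15.935269454240673
gap 0.026581049992500175 slab y 114.05896105330092
TCP->tip [0.09045156 0.02535742] 0.09393872506804067
```

Call:
{"name": "step_arm", "arguments": {
  "moves": [
    [[0,0,0,0,0.5,0,20],[0,0,0,0,1.0,0,20],[0,0,0,0,1.3,0,20],[0,0,0,0,1.45,0,20],[0,0,0,0,1.5,0,20]]
  ]
}}

```text
time_s: 6.85
tcp_pos: [0.453, -0.0357, 0.015]
ee_rot: [[0.963, 0.0, -0.268], [0.268, 0.001, 0.963], [0.001, -1.0, 0.001]]
wrist_force: [0.1, -0.1, 0.3]
gripper_width: 0.361
```

Call:
{"name": "step_arm", "arguments": {
  "moves": [
    [[0,0,0,0,0.0,0,20],[0,0,0,0,0.0,0,20],[0,0,0,0,0.0,0,20],[0,0,0,0,0.0,0,20],[0,0,0,0,0.0,0,20]]
  ]
}}

```text
time_s: 7.27
tcp_pos: [0.4534, -0.0356, 0.0155]
ee_rot: [[0.963, 0.001, -0.268], [0.268, 0.002, 0.963], [0.002, -1.0, 0.001]]
wrist_force: [0.3, 0.4, -0.1]
gripper_width: 0.369
```

```bash
cat > st.py <<'E'
from station import r
s=r.sense(); print(s["time_s"],s["tcp_pos"].round(4),s["wrist_force"].round(2),s["moment"].round(3),s["gripper_width"],s["ee_rot"].round(4).tolist())
E
python3 st.py
```

```text
7.2667 [ 0.4534 -0.0356  0.0155] [ 0.27  0.43 -0.12] [ 0.008 -0.148 -0.006] 0.36874878236098374 [[0.9633, 0.0012, -0.2685], [0.2685, 0.0018, 0.9633], [0.0017, -1.0, 0.0014]]
```

Call:
{"name": "step_arm", "arguments": {
  "moves": [
    [[0,0,0,0,0.04,0,20],[0,0,0,0.2,0.04,0,20],[0,0,0,0.4,0.04,0,20],[0,0,0,0.6,0.04,0,20],[0,0,0,0.8,0.04,0,20]]
  ]
}}

```text
time_s: 7.68
tcp_pos: [0.4614, -0.0333, 0.015]
ee_rot: [[0.963, 0.001, -0.269], [0.269, 0.002, 0.963], [0.002, -1.0, 0.001]]
wrist_force: [-0.6, -0.4, 0.0]
gripper_width: 0.365
```

```bash
python3 st.py
```

```text
7.6833 [ 0.4614 -0.0333  0.015 ] [-0.57 -0.42  0.05] [ 0.029 -0.13  -0.055] 0.3651076473145743 [[0.9633, 0.0014, -0.2685], [0.2685, 0.0018, 0.9633], [0.0018, -1.0, 0.0014]]
```

Call:
{"name": "step_arm", "arguments": {
  "moves": [
    [[0,0,0,0.4,0,0,20],[0,0,0,0.8,0,0,20],[0,0,0,1.2,0,0,20],[0,0,0,1.5,0,0,20],[0,0,0,1.8,0,0,20]]
  ]
}}

```text
time_s: 8.1
tcp_pos: [0.4788, -0.0285, 0.015]
ee_rot: [[0.963, 0.001, -0.268], [0.268, 0.002, 0.963], [0.001, -1.0, 0.001]]
wrist_force: [0.4, -0.1, 0.5]
gripper_width: 0.368
```

Call:
{"name": "step_arm", "arguments": {
  "moves": [
    [[0,0,0,0.2,0,0,20],[0,0,0,0.4,0,0,20],[0,0,0,0.6,0,0,20],[0,0,0,0.8,0,0,20],[0,0,0,1.0,0,0,20]]
  ]
}}

```text
time_s: 8.52
tcp_pos: [0.4881, -0.0259, 0.015]
ee_rot: [[0.963, 0.001, -0.268], [0.268, 0.002, 0.963], [0.001, -1.0, 0.001]]
wrist_force: [0.2, 0.1, -0.7]
gripper_width: 0.364
```

```bash
python3 st.py; python3 - <<'E'
from station import optics
from h import *
c=optics.capture("scene"); crop(c,330,100,130,130,5,"pics/scene4.png")
E
```

```text
8.5167 [ 0.4881 -0.0259  0.015 ] [ 0.2   0.13 -0.7 ] [ 0.099 -0.124  0.012] 0.36428112119567924 [[0.9633, 0.0009, -0.2684], [0.2684, 0.0017, 0.9633], [0.0013, -1.0, 0.0014]]
```

View pics/scene4.png

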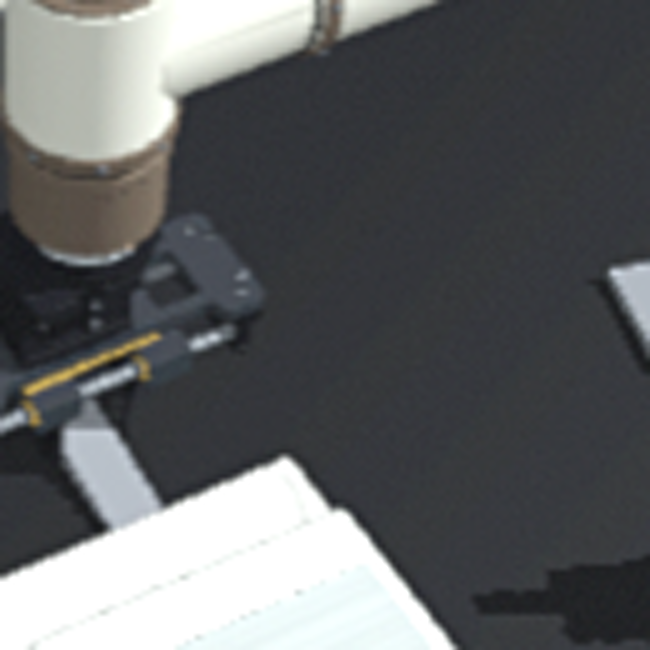

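Call:
{"name": "step_arm", "arguments": {
  "moves": [
    [[0,0,0,0.1,0,0,20],[0,0,0,0.2,0,0,20],[0,0,0,0.3,0,0,20],[0,0,0,0.4,0,0,20],[0,0,0,0.5,0,0,20]]
  ]
}}

```text
time_s: 8.98
tcp_pos: [0.4929, -0.0246, 0.0151]
ee_rot: [[0.963, 0.001, -0.268], [0.268, 0.002, 0.963], [0.001, -1.0, 0.001]]
wrist_force: [-0.3, -0.3, -0.1]
gripper_width: 0.363
```

Call:
{"name": "step_arm", "arguments": {
  "moves": [
    [[0,0,0,0.1,0,0,20],[0,0,0,0.2,0,0,20],[0,0,0,0.3,0,0,20],[0,0,0,0.4,0,0,20],[0,0,0,0.5,0,0,20]]
  ]
}}

```text
time_s: 9.4
tcp_pos: [0.4977, -0.0232, 0.015]
ee_rot: [[0.963, 0.001, -0.268], [0.268, 0.002, 0.963], [0.001, -1.0, 0.001]]
wrist_force: [0.3, -0.5, 0.1]
gripper_width: 0.359
```

Call:
{"name": "step_arm", "arguments": {
  "moves": [
    [[0,0,0,0.1,0,0,20],[0,0,0,0.2,0,0,20],[0,0,0,0.3,0,0,20],[0,0,0,0.4,0,0,20],[0,0,0,0.5,0,0,20]]
  ]
}}

```text
time_s: 9.82
tcp_pos: [0.5015, -0.0222, 0.015]
ee_rot: [[0.963, -0.001, -0.268], [0.268, 0.001, 0.963], [-0.001, -1.0, 0.001]]
wrist_force: [-2.6, -1.3, 3.1]
gripper_width: 0.365
```

Call:
{"name": "step_arm", "arguments": {
  "moves": [
    [[0,0,0,0.1,0,0,20],[0,0,0,0.2,0,0,20],[0,0,0,0.3,0,0,20],[0,0,0,0.4,0,0,20],[0,0,0,0.4,0,0,20]]
  ]
}}

```text
time_s: 10.23
tcp_pos: [0.5031, -0.0218, 0.0149]
ee_rot: [[0.963, -0.006, -0.268], [0.268, 0.0, 0.963], [-0.006, -1.0, 0.002]]
wrist_force: [-8.0, -1.7, 8.0]
gripper_width: 0.364
```

```bash
python3 st.py
```

```text
10.2333 [ 0.5031 -0.0218  0.0149] [-8.03 -1.69  7.98] [-0.441  1.884  0.016] 0.36437119068536195 [[0.9635, -0.0059, -0.2677], [0.2677, 0.0, 0.9635], [-0.0057, -1.0, 0.0016]]
```

Call:
{"name": "step_arm", "arguments": {
  "moves": [
    [[0,0,-0.003,0,-0.03,0,20],[0,0,-0.003,0,-0.03,0,20],[0,0,-0.003,0,-0.03,0,20],[0,0,-0.003,0,-0.03,0,20],[0,0,-0.003,0,-0.03,0,20]]
  ]
}}

```text
time_s: 10.65
tcp_pos: [0.5061, -0.0209, 0.015]
ee_rot: [[0.963, 0.003, -0.268], [0.268, 0.002, 0.963], [0.004, -1.0, 0.001]]
wrist_force: [-2.6, -1.7, -0.8]
gripper_width: 0.365
```

```bash
python3 st.py; python3 - <<'E'
from station import optics
from h import *
import pickle
c=optics.capture("scene"); crop(c,330,100,130,130,5,"pics/scene5.png"); pickle.dump(c,open("cap5.pkl","wb"))
c=optics.capture("top");crop(c,240,130,110,110,6,"pics/top5.png")
E
```

```text
10.65 [ 0.5061 -0.0209  0.015 ] [-2.57 -1.69 -0.83] [-0.281  0.719 -0.028] 0.36521806426100867 [[0.9633, 0.0034, -0.2683], [0.2683, 0.0025, 0.9633], [0.0039, -1.0, 0.0015]]
```

View pics/scene5.png

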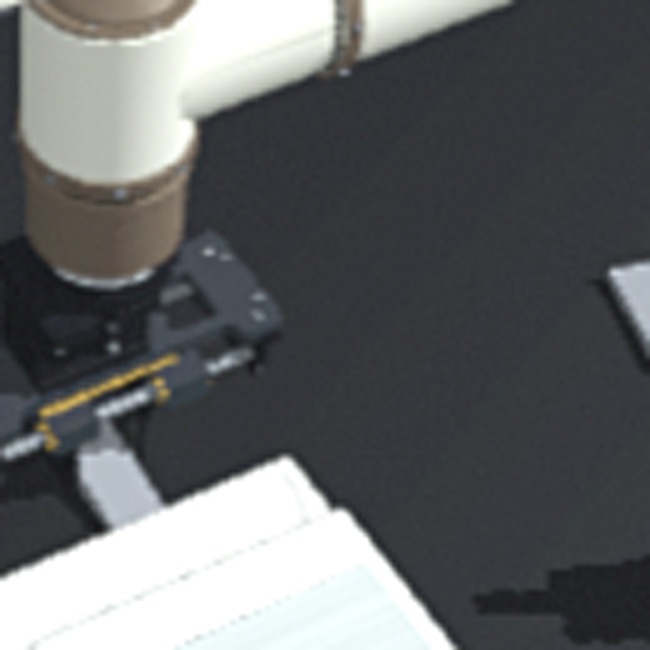

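Call:
{"name": "step_arm", "arguments": {
  "moves": [
    [[0,0,0.001,0.06,0,0,20],[0,0,0.001,0.12,0,0,20],[0,0,0.001,0.18,0,0,20],[0,0,0.001,0.24,0,0,20],[0,0,0.001,0.3,0,0,20]]
  ]
}}

```text
time_s: 11.17
tcp_pos: [0.5093, -0.0199, 0.0153]
ee_rot: [[0.963, 0.003, -0.269], [0.269, 0.002, 0.963], [0.004, -1.0, 0.001]]
wrist_force: [-2.6, -0.1, -0.9]
gripper_width: 0.36
```

```bash
python3 st.py
```

```text
11.1667 [ 0.5093 -0.0199  0.0153] [-2.63 -0.13 -0.91] [-0.183  0.675  0.04 ] 0.3602310230588214 [[0.9633, 0.003, -0.2685], [0.2685, 0.0023, 0.9633], [0.0036, -1.0, 0.0014]]
```

Call:
{"name": "step_arm", "arguments": {
  "moves": [
    [[0,0,0.001,0.06,0,0,20],[0,0,0.001,0.12,0,0,20],[0,0,0.001,0.18,0,0,20],[0,0,0.001,0.24,0,0,20],[0,0,0.001,0.3,0,0,20]]
  ]
}}

```text
time_s: 11.58
tcp_pos: [0.5122, -0.0192, 0.0154]
ee_rot: [[0.963, 0.002, -0.268], [0.268, 0.002, 0.963], [0.003, -1.0, 0.001]]
wrist_force: [-1.8, -1.0, -2.4]
gripper_width: 0.358
```

Call:
{"name": "step_arm", "arguments": {
  "moves": [
    [[0,0,0,0.06,0,0,20],[0,0,0,0.12,0,0,20],[0,0,0,0.18,0,0,20],[0,0,0,0.24,0,0,20],[0,0,0,0.3,0,0,20]]
  ]
}}

```text
time_s: 12.0
tcp_pos: [0.515, -0.0184, 0.0154]
ee_rot: [[0.963, 0.002, -0.269], [0.268, 0.002, 0.963], [0.002, -1.0, 0.001]]
wrist_force: [-1.8, -1.5, -1.7]
gripper_width: 0.364
```

```bash
python3 st.py
```

```text
12.0 [ 0.515  -0.0184  0.0154] [-1.8  -1.45 -1.75] [-0.136  0.628 -0.016] 0.3643058752360173 [[0.9633, 0.0019, -0.2685], [0.2685, 0.002, 0.9633], [0.0024, -1.0, 0.0014]]
```

Call:
{"name": "step_arm", "arguments": {
  "moves": [
    [[0,0,0,0.05,0.02,0,20],[0,0,0,0.1,0.02,0,20],[0,0,0,0.15,0.02,0,20],[0,0,0,0.2,0.02,0,20],[0,0,0,0.25,0.02,0,20]]
  ]
}}

```text
time_s: 12.42
tcp_pos: [0.5173, -0.0178, 0.0152]
ee_rot: [[0.963, 0.002, -0.268], [0.268, 0.002, 0.963], [0.002, -1.0, 0.001]]
wrist_force: [-2.1, -1.8, -1.5]
gripper_width: 0.362
```

Call:
{"name": "step_arm", "arguments": {
  "moves": [
    [[0,0,0,0.05,0,0,20],[0,0,0,0.1,0,0,20],[0,0,0,0.15,0,0,20],[0,0,0,0.2,0,0,20],[0,0,0,0.25,0,0,20]]
  ]
}}

```text
time_s: 12.83
tcp_pos: [0.5188, -0.0173, 0.015]
ee_rot: [[0.963, -0.0, -0.268], [0.268, 0.002, 0.963], [0.0, -1.0, 0.002]]
wrist_force: [-5.8, -2.6, 0.5]
gripper_width: 0.368
```

Call:
{"name": "step_arm", "arguments": {
  "moves": [
    [[0,0,0,0.05,0,0,20],[0,0,0,0.1,0,0,20],[0,0,0,0.15,0,0,20],[0,0,0,0.2,0,0,20],[0,0,0,0.25,0,0,20]]
  ]
}}

```text
time_s: 13.25
tcp_pos: [0.5195, -0.0172, 0.015]
ee_rot: [[0.963, -0.004, -0.268], [0.268, 0.001, 0.963], [-0.004, -1.0, 0.002]]
wrist_force: [-8.5, -0.6, 2.7]
gripper_width: 0.366
```

```bash
python3 st.py
```

```text
13.25 [ 0.5195 -0.0172  0.015 ] [-8.47 -0.57  2.66] [-0.56   2.379  0.015] 0.36555963589746454 [[0.9634, -0.004, -0.2679], [0.2679, 0.0006, 0.9634], [-0.0037, -1.0, 0.0016]]
```

Call:
{"name": "step_arm", "arguments": {
  "moves": [
    [[0,0,-0.003,0.03,-0.02,0,20],[0,0,-0.003,0.06,-0.02,0,20],[0,0,-0.003,0.08,-0.02,0,20],[0,0,-0.003,0.1,-0.02,0,20],[0,0,-0.003,0.1,-0.02,0,20]]
  ]
}}

```text
time_s: 13.67
tcp_pos: [0.5198, -0.0171, 0.015]
ee_rot: [[0.964, -0.002, -0.268], [0.268, 0.001, 0.964], [-0.002, -1.0, 0.002]]
wrist_force: [-8.8, -1.8, 3.0]
gripper_width: 0.365
```

```bash
python3 st.py
```

```text
13.6667 [ 0.5198 -0.0171  0.015 ] [-8.84 -1.83  2.96] [-0.53   2.427 -0.005] 0.3646300392187085 [[0.9635, -0.0023, -0.2676], [0.2676, 0.0012, 0.9635], [-0.0019, -1.0, 0.0018]]
```

Call:
{"name": "step_arm", "arguments": {
  "moves": [
    [[0,0,-0.001,0.03,-0.03,0,20],[0,0,-0.002,0.06,-0.03,0,20],[0,0,-0.002,0.1,-0.03,0,20],[0,0,-0.002,0.15,-0.03,0,20],[0,0,-0.002,0.15,-0.03,0,20]]
  ]
}}

```text
time_s: 14.08
tcp_pos: [0.5203, -0.017, 0.015]
ee_rot: [[0.964, -0.003, -0.267], [0.267, 0.001, 0.964], [-0.002, -1.0, 0.002]]
wrist_force: [-10.0, -1.9, 3.4]
gripper_width: 0.364
```

```bash
python3 st.py
```

```text
14.0833 [ 0.5203 -0.017   0.015 ] [-10.04  -1.87   3.38] [-0.645  2.798  0.053] 0.36437503272156424 [[0.9636, -0.0025, -0.2672], [0.2672, 0.0013, 0.9636], [-0.0021, -1.0, 0.0019]]
```

Call:
{"name": "step_arm", "arguments": {
  "moves": [
    [[0,0,-0.002,0.04,-0.04,0,20],[0,0,-0.003,0.08,-0.04,0,20],[0,0,-0.003,0.12,-0.04,0,20],[0,0,-0.003,0.16,-0.04,0,20],[0,0,-0.003,0.2,-0.04,0,20]]
  ]
}}

```text
time_s: 14.5
tcp_pos: [0.5208, -0.0168, 0.015]
ee_rot: [[0.964, -0.003, -0.267], [0.267, 0.002, 0.964], [-0.002, -1.0, 0.002]]
wrist_force: [-12.3, -3.0, 3.5]
gripper_width: 0.362
```

```bash
python3 st.py
```

```text
14.5 [ 0.5208 -0.0168  0.015 ] [-12.31  -2.99   3.51] [-0.709  3.302  0.007] 0.36244107886867555 [[0.9638, -0.0027, -0.2668], [0.2668, 0.0015, 0.9638], [-0.0022, -1.0, 0.0022]]
```

Call:
{"name": "step_arm", "arguments": {
  "moves": [
    [[0,0,-0.001,0.04,-0.04,0,20],[0,0,-0.002,0.08,-0.04,0,20],[0,0,-0.003,0.12,-0.04,0,20],[0,0,-0.003,0.16,-0.04,0,20],[0,0,-0.003,0.2,-0.04,0,20]]
  ]
}}

```text
time_s: 14.92
tcp_pos: [0.5214, -0.0166, 0.015]
ee_rot: [[0.964, -0.003, -0.266], [0.266, 0.002, 0.964], [-0.002, -1.0, 0.002]]
wrist_force: [-12.9, -2.0, 4.2]
gripper_width: 0.363
```

```bash
python3 st.py
```

```text
14.9167 [ 0.5214 -0.0166  0.015 ] [-12.92  -2.03   4.15] [-0.867  3.854  0.006] 0.36342751619334496 [[0.9639, -0.0027, -0.2664], [0.2664, 0.0018, 0.9639], [-0.0021, -1.0, 0.0024]]
```

Call:
{"name": "step_arm", "arguments": {
  "moves": [
    [[0,0,-0.001,0.04,-0.06,0,20],[0,0,-0.002,0.08,-0.06,0,20],[0,0,-0.002,0.12,-0.06,0,20],[0,0,-0.002,0.16,-0.06,0,20],[0,0,-0.002,0.2,-0.06,0,20]]
  ]
}}

```text
time_s: 15.33
tcp_pos: [0.522, -0.0164, 0.015]
ee_rot: [[0.964, -0.004, -0.266], [0.266, 0.002, 0.964], [-0.003, -1.0, 0.003]]
wrist_force: [-13.7, -3.8, 2.5]
gripper_width: 0.368
```

```bash
python3 st.py
```

```text
15.3333 [ 0.522  -0.0164  0.015 ] [-13.72  -3.78   2.45] [-0.909  4.121  0.051] 0.36845874426044434 [[0.964, -0.0037, -0.2658], [0.2658, 0.0018, 0.964], [-0.0031, -1.0, 0.0027]]
```

Call:
{"name": "step_arm", "arguments": {
  "moves": [
    [[0,0,-0.001,0.05,-0.06,0,20],[0,0,-0.002,0.1,-0.06,0,20],[0,0,-0.003,0.15,-0.06,0,20],[0,0,-0.003,0.2,-0.06,0,20],[0,0,-0.003,0.25,-0.06,0,20]]
  ]
}}

```text
time_s: 15.75
tcp_pos: [0.5227, -0.0162, 0.015]
ee_rot: [[0.964, -0.005, -0.265], [0.265, 0.002, 0.964], [-0.004, -1.0, 0.003]]
wrist_force: [-16.8, -3.7, 2.4]
gripper_width: 0.364
```

```bash
python3 st.py
```

```text
15.75 [ 0.5227 -0.0162  0.015 ] [-16.83  -3.73   2.44] [-1.101  4.7    0.064] 0.3637950679246855 [[0.9642, -0.0047, -0.2652], [0.2652, 0.0019, 0.9642], [-0.004, -1.0, 0.003]]
```

Call:
{"name": "step_arm", "arguments": {
  "moves": [
    [[0,0,0,0,0,0,20],[0,0,0,0,0,0,20],[0,0,0,0,0,0,20],[0,0,0,0,0,0,20],[0,0,0,0,0,0,20]]
  ]
}}

```text
time_s: 16.17
tcp_pos: [0.5227, -0.0162, 0.015]
ee_rot: [[0.964, -0.004, -0.265], [0.265, 0.002, 0.964], [-0.004, -1.0, 0.003]]
wrist_force: [-15.9, -3.7, 1.7]
gripper_width: 0.366
```

```bash
python3 st.py; python3 - <<'E'
from station import optics
from h import *
import pickle
d={n:optics.capture(n) for n in("scene","top")};pickle.dump(d,open("cap6.pkl","wb"))
crop(d["scene"],330,100,130,130,5,"pics/scene6.png")
crop(d["top"],240,70,160,135,5,"pics/top6.png")
E
python3 st.py
```

```text
16.1667 [ 0.5227 -0.0162  0.015 ] [-15.94  -3.67   1.71] [-1.041  4.467  0.006] 0.36649732490804765 [[0.9642, -0.0044, -0.2653], [0.2653, 0.0019, 0.9642], [-0.0037, -1.0, 0.003]]
16.2667 [ 0.5227 -0.0162  0.015 ] [-16.14  -3.61   0.87] [-1.058  4.495  0.029] 0.36769518173190563 [[0.9642, -0.0044, -0.2652], [0.2653, 0.0019, 0.9642], [-0.0037, -1.0, 0.003]]
```

View pics/scene6.png

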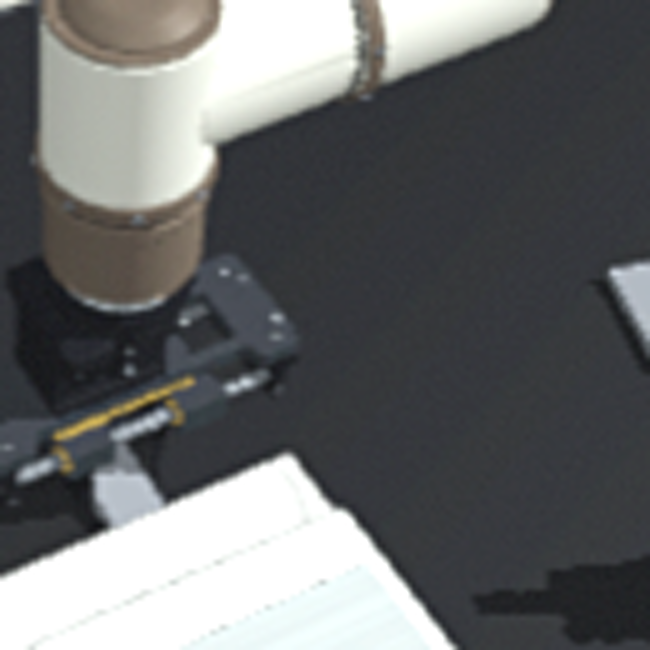

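View pics/top6.png

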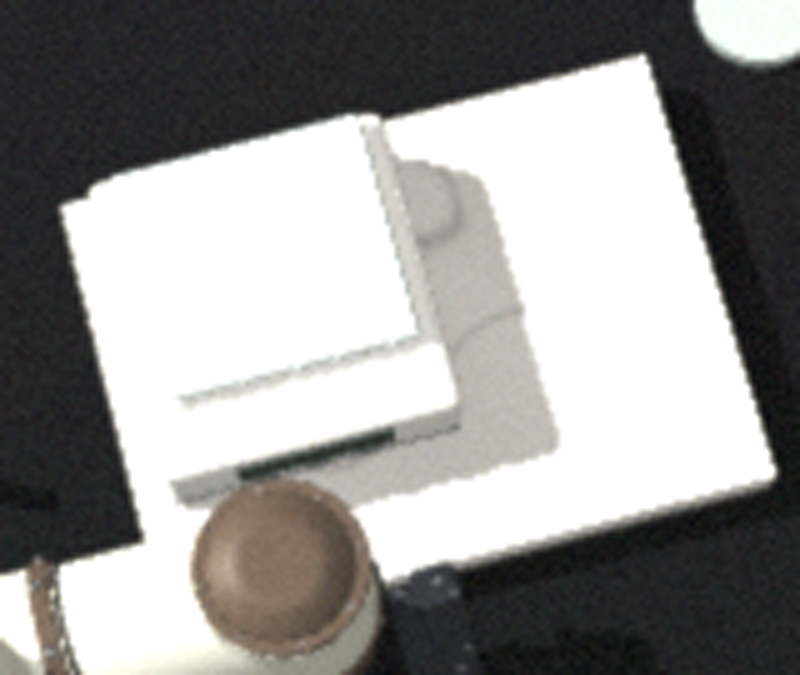

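Call:
{"name": "step_arm", "arguments": {
  "moves": [
    [[0,0,0.002,-0.08,0.03,0,20],[0,0,0.003,-0.16,0.06,0,20],[0,0,0.004,-0.24,0.08,0,20],[0,0,0.005,-0.32,0.1,0,20],[0,0,0.006,-0.4,0.11,0,20]]
  ]
}}

```text
time_s: 16.68
tcp_pos: [0.5226, -0.0162, 0.015]
ee_rot: [[0.964, -0.002, -0.266], [0.266, 0.002, 0.964], [-0.001, -1.0, 0.002]]
wrist_force: [-11.7, -2.4, 0.0]
gripper_width: 0.366
```

```bash
python3 st.py
```

```text
16.6833 [ 0.5226 -0.0162  0.015 ] [-11.69  -2.42   0.03] [-0.601  2.982 -0.06 ] 0.3655490926651413 [[0.9639, -0.0018, -0.2663], [0.2663, 0.0021, 0.9639], [-0.0011, -1.0, 0.0025]]
```

Call:
{"name": "step_arm", "arguments": {
  "moves": [
    [[0,0,0.001,-0.08,0.02,0,20],[0,0,0.002,-0.16,0.04,0,20],[0,0,0.003,-0.24,0.06,0,20],[0,0,0.004,-0.32,0.08,0,20],[0,0,0.005,-0.4,0.1,0,20]]
  ]
}}

```text
time_s: 17.1
tcp_pos: [0.5225, -0.0162, 0.015]
ee_rot: [[0.964, 0.002, -0.267], [0.267, 0.002, 0.964], [0.002, -1.0, 0.002]]
wrist_force: [-6.4, -1.3, -0.2]
gripper_width: 0.361
```

```bash
python3 st.py
```

```text
17.1 [ 0.5225 -0.0162  0.015 ] [-6.42 -1.29 -0.18] [-0.327  1.721 -0.096] 0.361195746659991 [[0.9636, 0.0015, -0.2672], [0.2672, 0.0024, 0.9636], [0.0021, -1.0, 0.0019]]
```

Call:
{"name": "step_arm", "arguments": {
  "moves": [
    [[0,0,0.001,-0.07,0.01,0,20],[0,0,0.001,-0.14,0.02,0,20],[0,0,0.002,-0.21,0.03,0,20],[0,0,0.002,-0.28,0.04,0,20],[0,0,0.002,-0.35,0.05,0,20]]
  ]
}}

```text
time_s: 17.52
tcp_pos: [0.5225, -0.0164, 0.015]
ee_rot: [[0.963, 0.007, -0.269], [0.269, 0.003, 0.963], [0.007, -1.0, 0.001]]
wrist_force: [-1.6, -1.0, -5.0]
gripper_width: 0.365
```

```bash
python3 st.py
```

```text
17.5167 [ 0.5225 -0.0164  0.015 ] [-1.62 -0.95 -4.97] [-0.261  0.298 -0.025] 0.36516917925022224 [[0.9632, 0.0065, -0.2686], [0.2685, 0.0032, 0.9633], [0.0072, -1.0, 0.0013]]
```

Call:
{"name": "step_arm", "arguments": {
  "moves": [
    [[0,0,0.002,0,0.03,0,20],[0,0,0.004,0,0.05,0,20],[0,0,0.005,0,0.06,0,20],[0,0,0.005,0,0.06,0,20],[0,0,0.005,0,0.06,0,20]]
  ]
}}

```text
time_s: 17.93
tcp_pos: [0.5225, -0.0164, 0.015]
ee_rot: [[0.963, 0.002, -0.269], [0.269, 0.002, 0.963], [0.002, -1.0, 0.001]]
wrist_force: [-3.0, -1.0, 1.4]
gripper_width: 0.361
```

```bash
python3 st.py
```

```text
17.9333 [ 0.5225 -0.0164  0.015 ] [-2.98 -0.98  1.36] [-0.134  0.628 -0.055] 0.36083093465595584 [[0.9632, 0.0017, -0.2688], [0.2688, 0.0017, 0.9632], [0.0021, -1.0, 0.0012]]
```

Call:
{"name": "step_arm", "arguments": {
  "moves": [
    [[0,0,0,0,0,0,45],[0,0,0,0,0,0,60],[0,0,0,0,0,0,70],[0,0,0,0,0,0,70],[0,0,0,0,0,0,70]]
  ]
}}

```text
time_s: 18.35
tcp_pos: [0.5224, -0.0163, 0.0147]
ee_rot: [[0.963, 0.001, -0.269], [0.269, 0.002, 0.963], [0.002, -1.0, 0.001]]
wrist_force: [-0.7, -0.2, -0.2]
gripper_width: 0.644
```

```bash
python3 st.py
```

```text
18.35 [ 0.5224 -0.0163  0.0147] [-0.72 -0.24 -0.23] [ 0.022 -0.133  0.031] 0.6441838056816056 [[0.9632, 0.0014, -0.2687], [0.2687, 0.0017, 0.9632], [0.0018, -1.0, 0.0013]]
```

Released with no force. Raise straight up and step back, then look.

Call:
{"name": "step_arm", "arguments": {
  "moves": [
    [[0,0,0,0,-1,0,70],[0,0,0,0,-3,0,70],[0,0,0,0,-6,0,70],[0,0,0,-2,-9,0,70],[0,0,0,-5,-11,0,70]]
  ]
}}

```text
time_s: 18.77
tcp_pos: [0.4767, -0.0295, 0.1278]
ee_rot: [[0.963, 0.007, -0.27], [0.27, 0.002, 0.963], [0.007, -1.0, -0.0]]
wrist_force: [0.0, 1.0, -0.3]
gripper_width: 0.7
```

Call:
{"name": "step_arm", "arguments": {
  "moves": [
    [[0,0,0,-4,-1,0,70],[0,0,0,-8,-2,0,70],[0,0,0,-11,-3,0,70],[0,0,0,-12,-3,0,70],[0,0,0,-12,-3,0,70]]
  ]
}}

```text
time_s: 19.18
tcp_pos: [0.3561, -0.0629, 0.1555]
ee_rot: [[0.963, 0.003, -0.268], [0.268, 0.002, 0.963], [0.003, -1.0, 0.002]]
wrist_force: [1.0, 0.1, -0.3]
gripper_width: 0.7
```

```bash
python3 st.py; python3 - <<'E'
from station import optics
from h import *
import pickle
d={n:optics.capture(n) for n in("scene","top","wrist")};pickle.dump(d,open("cap7.pkl","wb"))
crop(d["scene"],330,100,130,130,5,"pics/scene7.png")
crop(d["top"],240,70,160,135,5,"pics/top7.png")
cv2.imwrite("pics/wrist7.png",d["wrist"]["image"][:,:,::-1])
E
```

```text
19.1833 [ 0.3561 -0.0629  0.1555] [ 1.04  0.09 -0.25] [ 0.096 -0.187  0.037] 0.6996986657557388 [[0.9634, 0.0027, -0.268], [0.268, 0.0025, 0.9634], [0.0033, -1.0, 0.0017]]
```

View pics/scene7.png

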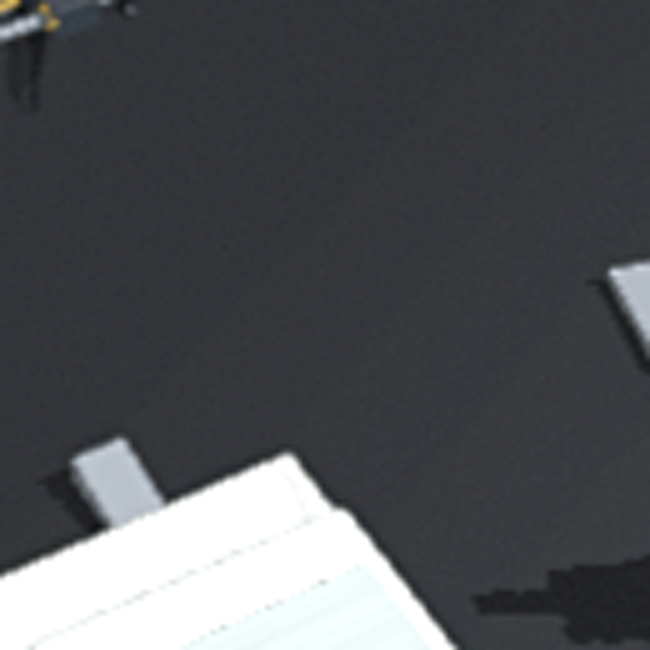

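View pics/top7.png

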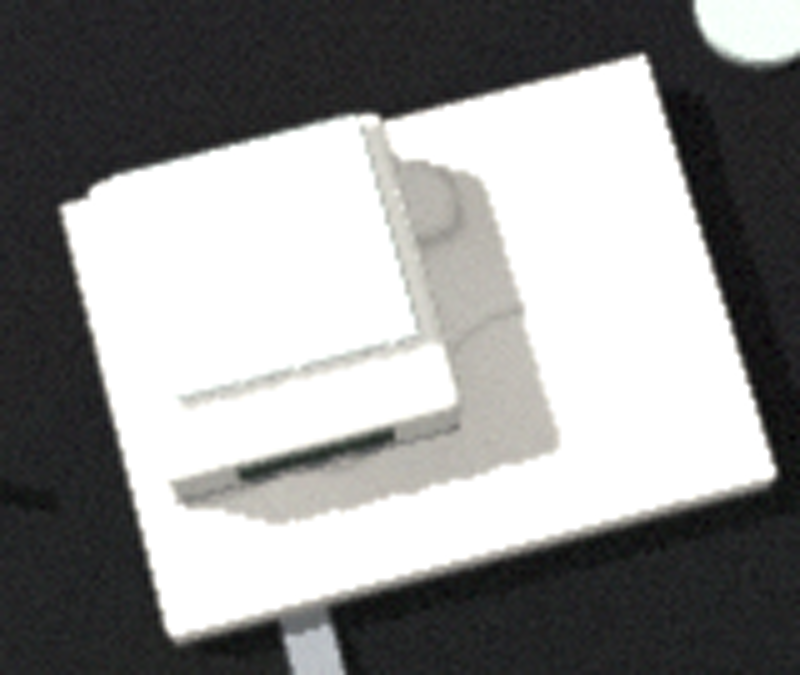

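View pics/wrist7.png

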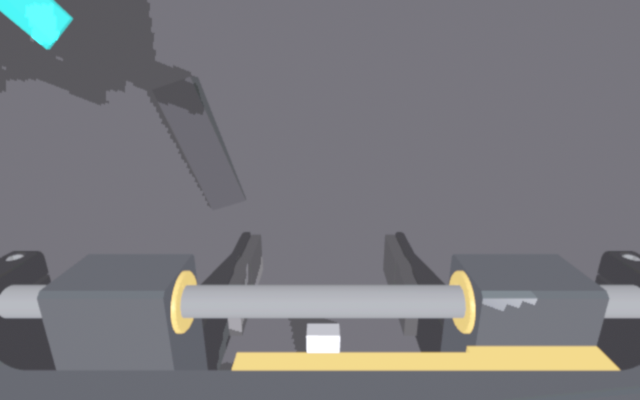

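```bash
python3 - <<'E'
import pickle; from h import *
d=pickle.load(open("cap7.pkl","rb"));c=d["scene"]
P=lambda x,y,z: pix2w(c,(330+(x+.5)/5-.5,100+(y+.5)/5-.5),z)
a=P(125,437,.018);b=P(72,462,.018);h=(a+b)/2
FL=P(289,453,.0385);E=P(0,576,.039);u=(FL-E)[:2];u/=np.linalg.norm(u);n=np.array([u[1],-u[0]]);q=FL[:2]-h[:2]
print("heel",h,"standout",q@n,"slab y",.2-q@u,"FL",FL,"yaw heel",np.degrees(np.arctan2(-(a-b)[0],(a-b)[1])))
# image shift of slab before/after
d0=pickle.load(open("cap0.pkl","rb"))
for n_,(x,y,w,hh) in {"FRcorner":(375,140,30,30),"BRcorner":(355,72,30,30),"BLcorner":(242,98,30,30),"packer":(180,200,30,45),"beaker":(425,180,40,35),"rack":(140,140,80,40)}.items():
    g=[np.float32(cv2.cvtColor(k["top"]["image"][y:y+hh,x:x+w],cv2.COLOR_RGB2GRAY)) for k in(d0,d)]
    print(n_,cv2.phaseCorrelate(g[0],g[1],cv2.createHanningWindow((w,hh),cv2.CV_32F)))
E
```

```text
heel [ 0.50540616 -0.01965643  0.018     ] standout 0.06663602028478176 slab y 0.11492552417124155 FL [0.5473664  0.07992953 0.0385    ] yaw heel 18.249268515633137
FRcorner ((0.04709975769334385, -0.2086707833598016), 1.1491044399473402)
BRcorner ((0.18591820855189312, 0.49525007607659255), 1.0443641662597656)
BLcorner ((-0.15741007221657455, -0.04306864715583991), 1.0623134083218044)
packer ((-0.017512168694057806, 0.5253026289630327), 1.0516265773773192)
beaker ((0.07393729668621063, 0.09738629884769168), 1.0037937144438425)
rack ((-0.019988932877865295, 0.06643095629134876), 0.9782873958349227)
```

```bash
python3 -c "
from station import r
print(r.finish_job())"
```

```text
the job is handed in; nothing more can be done
None
```

I slid the grey wedge, thin end first, under the slab's front edge close beside the worn foot, pushed until it jammed tight, let go and handed the job in at about 19 s.

- **Push:** The push stayed around 3 N while the corner lifted, apart from one brief rise to about 8 N when the gripper was pressing the wedge down on the bench. It then rose steeply over the last 4 mm. I stopped at about 17 N, and it held at 16–16.5 N with almost no downward pressure.
- **Release:** I let the push die away before opening the fingers, and the wedge moved no more than about 0.2 mm.
- **Position:** In the last pictures the wedge sits at slab y of about +115 mm, with about 67 mm standing out. That is about 43 mm inserted, so the edge is about 8.9 mm up, inside the range you gave.
- **Squareness:** The gripper's yaw was 15.6° at release against about 15.6° for the slab (15.1–15.7° over the different edges). The wedge's heel edge in the last picture reads 18°, which disagrees; it is a short edge read off only about 12 pixels, so I trust the gripper reading more.
- **Slab and other things:** The slab's corners, rack and beaker show no shift beyond measuring noise. Two readings were about half a pixel (1–2 mm): the back-right slab corner, probably from landing on the packing sheet, and the packer, which the arm never went near.

I did not test the slab for rocking by pressing on it; that it stands firm is judged from the steep rise in push force.

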